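# Clamp the casting with the red T-key

### The arm

A 6-joint arm with a two-finger parallel gripper is mounted at the origin on the work surface. World frame = base frame: x ahead of the robot, y to its left, z up, the work surface at z = 0. Lengths are in m, angles in rad, forces in N, time in s.
With the tool pointing down it reaches from about 0.375 to 0.9 m from the base axis. Payload 3.1 kg.
Tool frame: the origin (TCP) lies on the centre line of the jaws, within the pads' length; the fingertips stand 25 mm ahead of it and the grasp point (between the pads) lies 6 mm ahead of it (robot.nose_length is the y of the fingertips in the tool frame, in m); y points along the fingers, z is the direction in which the jaws open and shut, and the axes are right-handed (so a half turn about y gives the same grasp; the last joint's range is limited). The gripper opens to 87 mm and grips with 3 to 60 N. Pads are 19 mm wide; open, the fingers measure 117 mm over their backs; the gripper's body (75 mm by 190 mm) begins 51 mm behind the grasp point.
Start: joints at [1.145, 0.527, 1.433, -0, 1.181, -0.178], TCP at [0.153, 0.606, 0.248] pointing down, gripper open.
Joint ranges: [-3.08, 3.08], [-0.75, 2.2], [0.22, 2.44], [-1.43, 4.57], [0, 2.65], [-2.85, 2.85]. Speed limits (rad/s): [2.79, 2.79, 3.14, 3.14, 3.14, 3.14].

### API

Orientations are given as a unit quaternion [x, y, z, w].
In Python, from rig import robot, eyes, ticket gives the robot as it stands.
- The arm moves only by the tool play_rows, never from a script. Its argument "series" is a list of rows, each a list of 7 numbers: the opening, from 0 (shut) to 1 (fully open), then the shift along the tool's x, y, z scaled (see below), then the turn, a rotation vector about the tool's x, y, z scaled (see below). In form: [[claw, dx, dy, dz, ax, ay, az], ...]. A call has 1 to 12 rows; each row shifts and turns the commanded pose from where the row before left it, along the tool's axes as they then stand; what a row does not reach is not made up. The controller multiplies each number of a shift by 100 mm and each number of a turn by 180 degrees. A row lasts 1/12 s, in which the tool goes at most 41.7 mm and 7.16 degrees, less where a joint would pass 70% of its speed; a pose out of reach is approached as far as the arm can. A call with a number of a shift or a turn outside -1 to 1 is refused whole. A call with a gripper value outside its range is refused whole. The fingers move at their own pace and stop on an object; "grip_force" is the grip in N (left out, the last holds). Time passes only in rows, so rows that do not move let the fingers close. It gives the time, the measured TCP pose, the force and the opening at its end, in the units of the state.
- robot.get_obs(): the state, without advancing time (a new reading comes with each control period).
- eyes.camera(name): name is "scene" or "side" or "wrist"; returns the picture (384x512x3 uint8, red, green, blue); there is no depth.
- eyes.camera_params(name): a dict with "K" (3x3 intrinsics, pixels), "rvec" (rotation vector, rad) and "tvec" (3), from world to camera coordinates, as OpenCV has them. Camera axes: x right, y down, z forward; pixel columns grow to the right and rows downward; lengths in m; the calibration is good to about 2 mm. A picture is of the moment at which its call begins: read the wrist's pose just before it. camera_params takes no time and is no camera call; for the wrist camera it gives the pose at the moment of the call.
- ticket.hand_in(): hands the job in, once; it reports no verdict.
The state is a dict: "time": time; "q": joint angles; "joint_velocities": joint speeds; "joint_torque": joint torques, N m; "position": TCP position; "tool_rot": TCP orientation; "ft_force": force on the tool from outside, world axes, zero at the start; "moment": the same for the moment, N m; "grip_width": finger opening in m.
Only numpy, scipy, OpenCV 4.12 (cv2) and the standard library are available. Lean on these libraries where they do the work, as an engineer would, in place of code of your own. Each camera call takes 0.05 s, during which the arm holds its last target.

### The job

Take the red-handled T-key out of the wooden key rack, line its flat blade up with the slot in the brass head of the blue casting clamp and press it in until its collar rests on the brass. Then turn the key about a quarter turn clockwise (seen from above), so that the red clamp finger swings over the wooden foot under the grey casting and points towards the casting. Leave the key standing fully home in the slot and let go of it; leave the blue key in the rack.

Things in the scene. Friction and masses are not known exactly. Their poses are not given: they have to be found in the camera images.
- key_red: Red T-key, 0.11-0.22 kg, upright in one of 2 slots, 120 mm apart, of a wooden rack; lift 25 mm to clear. Origin: centre of the underside of its steel collar (56 mm wide, 6 thick), 40 mm above table. Below it a blade 38 mm along x, 10 along y, 20 long. Above: 14 mm shaft, then red bar 72 mm along x, 18 along y (grip across this), from 40 to 64 mm above origin. Alike after a half turn about z.
- key_blue: Blue-handled T-key, loose, upright in the other slot of the rack (95 x 200 x 40 mm); the two keys may stand in either order. Same shape, origin and axes as the red one, but its blade is 54 mm wide and does not fit the clamp. It must stay in the rack.
- socket (a point): Centre of the slot's mouth, on top of the turning brass head (80 x 52 x 26 mm), 50 mm above table. x along the slot (50 mm), y across (18 mm), z up; 26 deep, 4 mm chamfer. Key goes in either way round till its origin meets this point, with 12 deg play each way. Red finger on head: 100 mm along +y. Blue base fixed; casting, up to 76 mm high, from 105 mm beside the axis, its wooden foot from 75.
- spindle (a joint): Angle of the brass head (rad) about the vertical through the socket; grows clockwise seen from above. 0: red finger square to the direction of the casting; 1.57: finger points straight at the casting, over its wooden foot; stop at 1.75. Starts between 0 and 0.35, stays where it is left; takes about 0.12 N m to turn.
Things that resemble listed ones, but are neither listed nor needed, are in the scene too. What is shaped like the key_red but green or purple is not meant.

How it is judged:
On the way, in this order (a step that is already met when the one before it is completed fails the run):
1. the red key is fully home in the slot before the head has been turned (z of key_red in the frame of socket below 0.006 m and horizontal distance between key_red and socket below 0.012 m and angle between the x axis of key_red and the x axis of socket, either way round below 0.35 rad and value of joint spindle below 0.75 rad), for 0.2 s.
2. the head is turned clockwise with the key home, until the finger is over the foot (value of joint spindle above 1.1 rad and z of key_red in the frame of socket below 0.01 m and horizontal distance between key_red and socket below 0.012 m), for 0.1 s.
At the end, for the whole second after the job is handed in: The brass head is turned to 1.1 rad or more (finger over the foot, within about 27 degrees of pointing at the casting); the red key stands upright (within 10 degrees), at rest and released, fully home in the slot: collar within 6 mm of the brass and within 12 mm of its centre (value of joint spindle above 1.1 rad and z of key_red in the frame of socket below 0.006 m and horizontal distance between key_red and socket below 0.012 m and angle between key_red's own z axis and vertical below 0.17 rad and linear speed of key_red below 0.02 m/s and velocity of joint spindle below 0.05 rad/s); the robot touches nothing.
It fails at once if the blue key is moved more than 30 mm (distance of key_blue from where it was at the start of the episode above 0.03 m).
It also fails if it takes over 48 s, if anything falls off the work surface, if the arm or the gripper's body presses on something with over 40 N, if the wrist force passes 120 N, or if a joint passes its speed limit or range.

## Working session

There is one attempt and no reset: what is moved stays moved. The work goes in short steps, Python scripts to look and compute and a tool call to move; the robot and the scene stay as the last step left them, time stands still between calls to the robot, and variables do not carry over. Pictures are saved under pics/ and viewed, and the job is handed in when it is done.

Besides the shell and the picture viewer there is one more tool, called after "Request:" as name(argument=value, ...) on one line, values as JSON. play_rows: Moves the arm, as the interface text tells. Its arguments: {"type":"object","properties":{"series":{"type":"array","items":{"type":"array","items":{"type":"number"}}},"grip_force":{"type":"number"}},"required":["series"]}

```bash
ls; mkdir -p pics; python3 - <<'E'
from rig import robot, eyes, ticket
import cv2
print(robot.get_obs(), robot.nose_length)
for n in ["scene","side","wrist"]:
    p=eyes.camera_params(n);print(n,p)
    cv2.imwrite(f"pics/{n}0.png",eyes.camera(n)[:,:,::-1])
E
```

```text
pics
{'time': 0.0, 'q': array([ 1.14451079e+00,  5.28490134e-01,  1.43389299e+00, -4.96157030e-05,
        1.18139185e+00, -1.78515019e-01]), 'joint_velocities': array([ 0.00159869,  0.00054559, -0.00059418,  0.00150917, -0.00029081,
        0.00098068]), 'joint_torque': array([ 1.18755110e-03, -4.40036523e+01, -1.76596284e+01,  6.34217751e-02,
        5.81975095e-02, -1.44431242e-04]), 'position': array([0.15298567, 0.60528867, 0.24655981]), 'tool_rot': array([ 0.70242933, -0.08758382,  0.08715523, -0.70094655]), 'ft_force': array([-0.5705825 , -0.11413797,  0.12418234]), 'moment': array([-0.00412364, -0.03505073, -0.00344236]), 'grip_width': 0.08710130248365901} 0.025
scene {'K': array([[487.81921334,   0.        , 257.72824268],
       [  0.        , 487.81921334, 192.23934392],
       [  0.        ,   0.        ,   1.        ]]), 'rvec': array([ 1.84558083,  1.98142668, -0.54723864]), 'tvec': array([-0.02770337, -0.40238787,  1.58096539])}
side {'K': array([[372.38149019,   0.        , 259.0110441 ],
       [  0.        , 372.38149019, 198.15767236],
       [  0.        ,   0.        ,   1.        ]]), 'rvec': array([ 0.10947704, -2.88027714,  1.14635504]), 'tvec': array([0.49128234, 0.04096413, 0.85263745])}
wrist {'K': array([[301.53806319,   0.        , 258.77577368],
       [  0.        , 301.53806319, 192.71552876],
       [  0.        ,   0.        ,   1.        ]]), 'rvec': array([-2.28934643, -1.7813258 , -0.25737423]), 'tvec': array([-0.62276421, -0.0333831 ,  0.39135423])}
```

View pics/scene0.png

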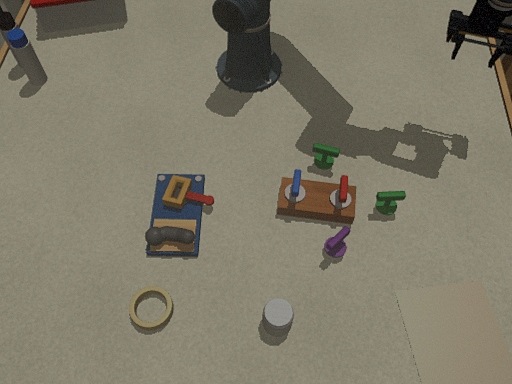

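View pics/side0.png

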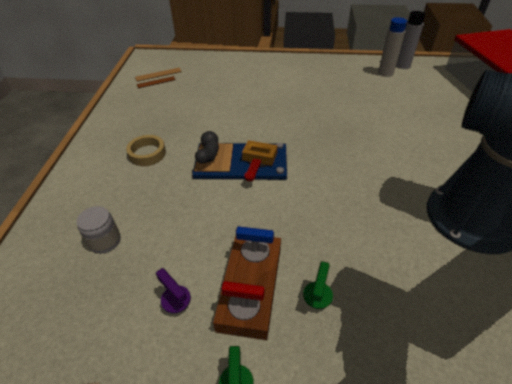

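View pics/wrist0.png

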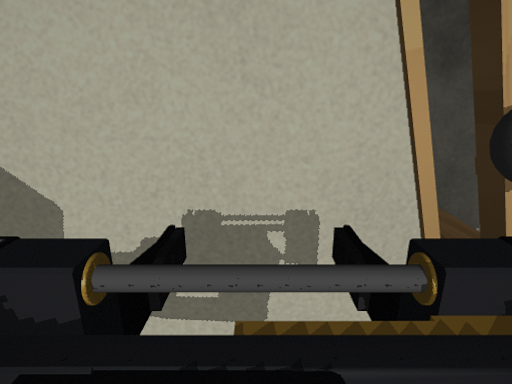

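In the scene view the candidates are red at (343,190), blue at (297,185), green at (325,153) and (390,200), and purple at (337,241). The red key in the rack fits the description. The clamp head is at (177,191), with its red finger ending at (210,200). I'll enlarge both to confirm.

```bash
cat > h.py <<'E'
import numpy as np, cv2
from rig import robot, eyes, ticket
from scipy.spatial.transform import Rotation as R
def cam(n):
    p=eyes.camera_params(n); return p
def ray(p,uv):
    Rm,_=cv2.Rodrigues(p["rvec"]); c=-Rm.T@p["tvec"]
    d=Rm.T@np.linalg.inv(p["K"])@np.array([uv[0],uv[1],1.]); return c,d
def plane(p,uv,z):
    c,d=ray(p,uv); return c+d*(z-c[2])/d[2]
def proj(p,X):
    return cv2.projectPoints(np.array(X,float).reshape(-1,3),p["rvec"],p["tvec"],p["K"],None)[0].reshape(-1,2)
def two(p1,u1,p2,u2):
    c1,d1=ray(p1,u1);c2,d2=ray(p2,u2)
    A=np.stack([d1,-d2],1); s=np.linalg.lstsq(A,c2-c1,rcond=None)[0]
    a=c1+s[0]*d1;b=c2+s[1]*d2
    return (a+b)/2,np.linalg.norm(a-b)
E
python3 - <<'E'
import cv2, numpy as np
a=cv2.imread('pics/scene0.png');b=cv2.imread('pics/side0.png')
def crop(i,x,y,w,h,s): return cv2.resize(i[y:y+h,x:x+w],None,fx=s,fy=s,interpolation=cv2.INTER_CUBIC)
t=np.hstack([crop(a,140,165,80,60,5),crop(a,280,165,80,60,5)])
u=np.hstack([crop(b,220,130,80,60,5),crop(b,205,220,80,60,5)])
cv2.imwrite('pics/c1.png',np.vstack([t,u]))
E
```

```text
(no output)
```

View pics/c1.png

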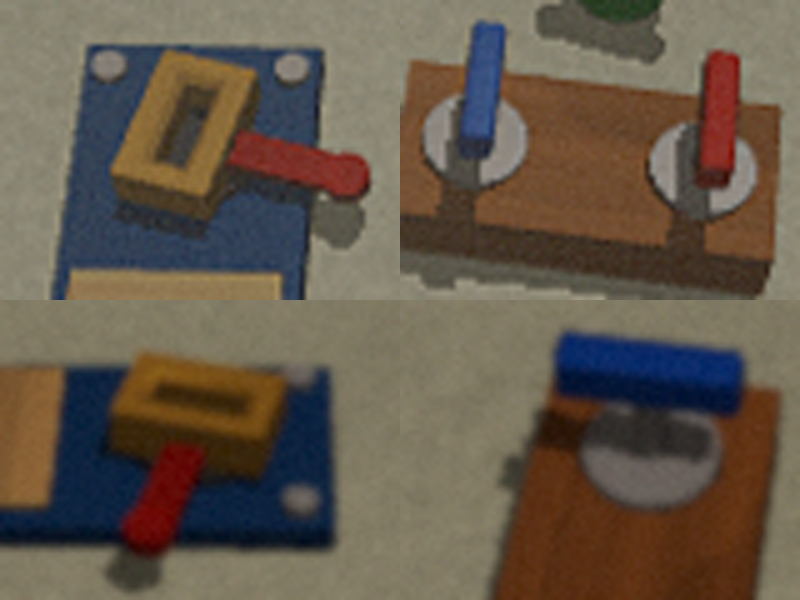

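The crop confirms the red T-key at the right end of the rack, with the blue key at the left end. The clamp is brass-headed with a red finger. Next I'll measure.

```bash
python3 - <<'E'
from h import *
a=cv2.imread('pics/scene0.png');b=cv2.imread('pics/side0.png')
S=cam("scene");D=cam("side")
def mask(i,lo,hi): return cv2.inRange(cv2.cvtColor(i,cv2.COLOR_BGR2HSV),lo,hi)
def big(m,x0,x1,y0,y1):
    z=np.zeros_like(m);z[y0:y1,x0:x1]=m[y0:y1,x0:x1]
    c=max(cv2.findContours(z,0,2)[0],key=cv2.contourArea);return c
for n,i,P,rk,rb,bl in (("scene",a,S,(330,355,170,210),(155,200,165,215),(290,305,160,200)),("side",b,D,(215,270,275,305),(240,280,135,170),(230,280,220,245))):
    # red key top
    for col,lo,hi,box,z in (("red",(0,150,60),(8,255,255),rk,.104),("brass",(13,110,100 if n=="scene" else 110),(24,255,255),rb,.05),("blue",(105,130,60),(125,255,255),bl,.104)):
        c=big(mask(i,lo,hi),*box); r=cv2.minAreaRect(c); bp=cv2.boxPoints(r)
        W=np.array([plane(P,u,z) for u in bp])
        print(n,col,np.round(bp,1).tolist(),"ctr",np.round(W.mean(0),4),"edges",np.round([np.linalg.norm(W[k]-W[(k+1)%4]) for k in range(4)],4),"yaw",[round(float(np.degrees(np.arctan2(*(W[(k+1)%4]-W[k])[1::-1]))),1) for k in (0,1)])
c=[(173.6,175.4),(191.6,179.4),(180,204),(162.4,199.4)]
W=np.array([plane(S,u,.05) for u in c]);print("hand scene brass",W,W.mean(0),np.linalg.norm(np.diff(W,axis=0),axis=1))
# disc centre
E
```

```text
scene red [[339.1000061035156, 200.89999389648438], [341.29998779296875, 174.89999389648438], [348.0, 175.39999389648438], [345.8999938964844, 201.5]] ctr [0.5033 0.2768 0.104 ] edges [0.0781 0.0172 0.0781 0.0167] yaw [174.9, 88.5]
scene brass [[161.60000610351562, 198.89999389648438], [172.89999389648438, 171.89999389648438], [190.60000610351562, 179.1999969482422], [179.3000030517578, 206.1999969482422]] ctr [ 0.5042 -0.1528  0.05  ] edges [0.0869 0.0542 0.0858 0.0523] yaw [169.6, 68.6]
scene blue [[291.8999938964844, 191.60000610351562], [295.1000061035156, 169.3000030517578], [301.0, 170.10000610351562], [297.79998779296875, 192.39999389648438]] ctr [0.4905 0.1583 0.104 ] edges [0.0678 0.0152 0.0678 0.0148] yaw [174.9, 84.4]
side red [[220.10000610351562, 292.79998779296875], [222.8000030517578, 278.0], [265.29998779296875, 285.6000061035156], [262.70001220703125, 300.5]] ctr [0.4961 0.2839 0.104 ] edges [0.028  0.0732 0.0273 0.0709] yaw [-90.6, 172.8]
side brass [[243.60000610351562, 151.39999389648438], [245.60000610351562, 139.3000030517578], [275.29998779296875, 144.1999969482422], [273.29998779296875, 156.39999389648438]] ctr [ 0.5037 -0.1518  0.05  ] edges [0.0499 0.0802 0.0487 0.0772] yaw [-89.9, 168.9]
side blue [[235.60000610351562, 234.3000030517578], [236.5, 226.3000030517578], [272.70001220703125, 230.3000030517578], [271.8999938964844, 238.3000030517578]] ctr [0.4878 0.1643 0.104 ] edges [0.0192 0.0691 0.0189 0.0678] yaw [-88.0, 176.0]
hand scene brass [[ 0.46302085 -0.1661664   0.05      ]
 [ 0.47205876 -0.11658483  0.05      ]
 [ 0.54914667 -0.13588015  0.05      ]
 [ 0.53887362 -0.18330178  0.05      ]] [ 0.50577497 -0.15048329  0.05      ] [0.05039857 0.07946607 0.04852161]
```

```bash
cat >> h.py <<'E'
def plan(target,yawz,maxlin=35,maxdeg=6):
    """tool-frame shift (scaled) and turn about y (scaled) to reach target xyz with tool z at yaw yawz deg (mod 180 nearest)"""
    o=robot.get_obs(); Rm=R.from_quat(o["tool_rot"]).as_matrix()
    z=Rm[:,2]; cur=np.degrees(np.arctan2(z[1],z[0])); 
    d=(yawz-cur+90)%180-90
    # tool y down: turn +d about world z = -d about tool y
    sh=Rm.T@(np.array(target)-o["position"])
    print("tool x",Rm[:,0].round(3),"y",Rm[:,1].round(3),"z",Rm[:,2].round(3),"yawz",cur.round(2))
    print("pos",o["position"].round(4),"q",o["q"].round(3),"t",o["time"],"w",o["grip_width"],"f",o["ft_force"].round(1),"m",o["moment"].round(2))
    print("shift scaled (tool now)",(sh*10).round(4),"turn dyaw deg",d.round(2),"ay total scaled",(-d/180).round(4))
    # fix tilt
    tilt=np.cross(Rm[:,1],[0,0,-1]); print("tilt fix rotvec tool deg",np.degrees(Rm.T@tilt).round(2))
E
python3 -c "
from h import *
plan([0.50,0.28,0.22],84)
p=cam('wrist');print(ray(p,(256,192)))
"
```

```text
tool x [ 0.969 -0.245 -0.   ] y [-0.001 -0.001 -1.   ] z [ 0.245  0.969 -0.002] yawz 75.8
pos [0.153  0.6054 0.2468] q [ 1.145  0.528  1.434  0.     1.181 -0.178] t 0.15 w 0.08726204195297944 f [ 0.2  0.  -1.2] m [-0.01 -0.01  0.  ]
shift scaled (tool now) [ 4.162   0.2706 -2.3036] turn dyaw deg 8.2 ay total scaled -0.0455
tilt fix rotvec tool deg [ 0.09 -0.   -0.02]
(array([0.07614992, 0.62403318, 0.383468  ]), array([ 0.27191332, -0.08022824, -0.95901874]))
```

Request:
play_rows(series=[[1, 0.32, 0.02, -0.177, 0, 0, 0], [1, 0.32, 0.02, -0.177, 0, 0, 0], [1, 0.32, 0.02, -0.177, 0, 0, 0], [1, 0.32, 0.02, -0.177, 0, 0, 0], [1, 0.32, 0.02, -0.177, 0, 0, 0], [1, 0.32, 0.02, -0.177, 0, 0, 0], [1, 0.32, 0.02, -0.177, 0, 0, 0], [1, 0.32, 0.02, -0.177, 0, 0, 0], [1, 0.32, 0.02, -0.177, 0, 0, 0], [1, 0.32, 0.02, -0.177, 0, 0, 0], [1, 0.32, 0.02, -0.177, 0, 0, 0], [1, 0.32, 0.02, -0.177, 0, 0, 0]])

```text
time: 1.15
position: [0.4743, 0.3043, 0.2233]
tool_rot: [0.702, -0.088, 0.087, -0.702]
ft_force: [0.9, 0.4, -0.6]
grip_width: 0.0871
```

Request:
play_rows(series=[[1, 0.32, 0.03, -0.18, 0, -0.0228, 0], [1, 0, 0, 0, 0, -0.0228, 0], [1, 0, 0, 0, 0, 0, 0], [1, 0, 0, 0, 0, 0, 0]])

```text
time: 1.48
position: [0.4996, 0.2802, 0.2201]
tool_rot: [0.706, -0.039, 0.037, -0.706]
ft_force: [-0.1, -0.2, 0.6]
grip_width: 0.0868
```

```bash
python3 - <<'E'
from h import *
plan([0.50,0.28,0.22],84)
p=cam('wrist');np.save('w1.npy',p,allow_pickle=True)
cv2.imwrite('pics/w1.png',eyes.camera('wrist')[:,:,::-1])
print(p, proj(p,[0.5,.28,.104]))
E
```

```text
tool x [ 0.994 -0.107 -0.002] y [-0.002 -0.    -1.   ] z [ 0.107  0.994 -0.   ] yawz 83.84
pos [0.4996 0.2802 0.2201] q [ 3.160e-01  4.910e-01  1.594e+00  1.000e-03  1.058e+00 -1.148e+00] t 1.4833 w 0.08681028675744458 f [-0.1 -0.2  0.6] m [ 0.03  0.02 -0.02]
shift scaled (tool now) [ 0.0038  0.001  -0.0012] turn dyaw deg 0.16 ay total scaled -0.0009
tilt fix rotvec tool deg [ 0.01 -0.   -0.09]
{'K': array([[301.53806319,   0.        , 258.77577368],
       [  0.        , 301.53806319, 192.71552876],
       [  0.        ,   0.        ,   1.        ]]), 'rvec': array([-2.16863685, -1.94577868, -0.28225016]), 'tvec': array([-0.33140484, -0.47287142,  0.23207501])} [[259.8654649  197.57426834]]
```

View pics/w1.png

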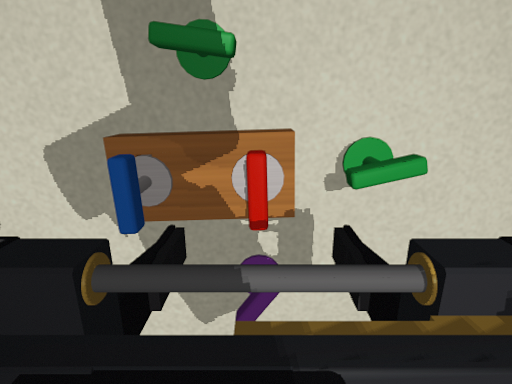

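The wrist view shows the red bar at (247–268, 151–229), between blue (125,193) on the left and green (388,172) on the right. I'll refine its position from this view.

```bash
python3 - <<'E'
from h import *
i=cv2.imread('pics/w1.png');p=cam('wrist')
h=cv2.cvtColor(i,cv2.COLOR_BGR2HSV)
m=cv2.inRange(h,(0,150,60),(8,255,255));m[240:]=0
c=max(cv2.findContours(m,0,2)[0],key=cv2.contourArea)
r=cv2.minAreaRect(c);bp=cv2.boxPoints(r);print(r)
W=np.array([plane(p,u,.104) for u in bp]);print(W.round(4),W.mean(0))
# disc (collar) : grey low-sat circle top z=.046
m=cv2.inRange(h,(0,0,90),(179,40,255));m2=np.zeros_like(m);m2[145:215,225:292]=m[145:215,225:292]
# fill with red
m2|=cv2.inRange(h,(0,150,60),(8,255,255))*0
ys,xs=np.nonzero(m2);print(xs.min(),xs.max(),ys.min(),ys.max())
pts=np.column_stack([xs,ys]);hull=cv2.convexHull(pts.astype(np.int32));e=cv2.fitEllipse(hull);print(e,plane(p,e[0],.046))
cv2.imwrite('pics/w1c.png',cv2.resize(i[140:240,220:300],None,fx=6,fy=6,interpolation=cv2.INTER_CUBIC))
E
```

```text
((256.93499755859375, 189.5280303955078), (79.34095001220703, 19.51955795288086), 88.49256896972656)
[[0.4568 0.2735 0.104 ]
 [0.4581 0.2898 0.104 ]
 [0.53   0.2845 0.104 ]
 [0.5286 0.2668 0.104 ]] [0.49339002 0.27867509 0.104     ]
232 283 154 199
((257.3052673339844, 177.10865783691406), (50.40268325805664, 51.590816497802734), 91.80572509765625) [0.49484295 0.27852763 0.046     ]
```

View pics/w1c.png

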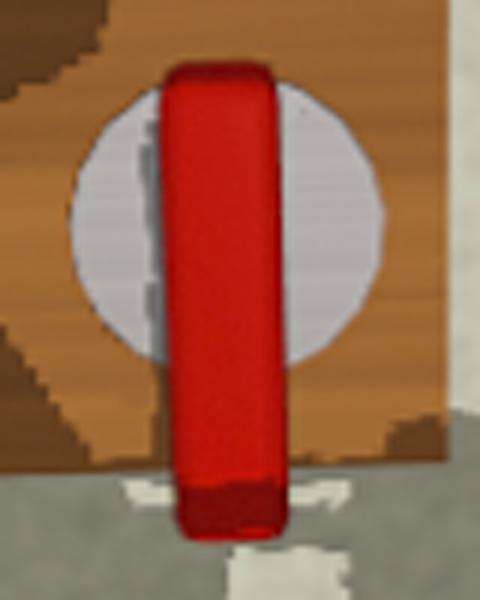

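```bash
python3 -c "
from h import *
plan([0.494,0.2785,0.098],85.4)"
```

```text
tool x [ 0.994 -0.106 -0.001] y [-0.001 -0.    -1.   ] z [ 0.106  0.994 -0.   ] yawz 83.93
pos [0.4992 0.2807 0.2202] q [ 0.317  0.491  1.594  0.     1.058 -1.148] t 1.5333 w 0.08675057781217464 f [ 0.1 -0.7  0. ] m [-0.01 -0.02 -0.  ]
shift scaled (tool now) [-0.0472  1.2225 -0.0276] turn dyaw deg 1.47 ay total scaled -0.0082
tilt fix rotvec tool deg [ 0.01  0.   -0.08]
```

Request:
play_rows(series=[[1, -0.047, 0.2, -0.028, 0, -0.008, 0], [1, 0, 0.3, 0, 0, 0, 0], [1, 0, 0.3, 0, 0, 0, 0], [1, 0, 0.27, 0, 0, 0, 0], [1, 0, 0.15, 0, 0, 0, 0], [1, 0, 0, 0, 0, 0, 0], [1, 0, 0, 0, 0, 0, 0]])

```text
time: 2.12
position: [0.4937, 0.2791, 0.0981]
tool_rot: [0.707, -0.028, 0.027, -0.706]
ft_force: [0.2, 0.0, 1.1]
grip_width: 0.087
```

Request:
play_rows(grip_force=35, series=[[0, 0, 0, 0, 0, 0, 0], [0, 0, 0, 0, 0, 0, 0], [0, 0, 0, 0, 0, 0, 0], [0, 0, 0, 0, 0, 0, 0], [0, 0, 0, 0, 0, 0, 0], [0, 0, 0, 0, 0, 0, 0], [0, 0, 0, 0, 0, 0, 0], [0, 0, 0, 0, 0, 0, 0]])

```text
time: 2.78
position: [0.4951, 0.2781, 0.0986]
tool_rot: [-0.707, 0.028, -0.028, 0.707]
ft_force: [-0.2, -0.2, -0.3]
grip_width: 0.0413
```

```bash
python3 -c "
from h import *
plan([0.494,0.2785,0.2],85.4)"
```

```text
tool x [ 0.997 -0.08   0.   ] y [ 0.  0. -1.] z [0.08  0.997 0.   ] yawz 85.44
pos [0.4951 0.2781 0.0986] q [ 0.315  0.663  1.697  0.     0.781 -1.176] t 2.7833 w 0.04125906567786338 f [-0.2 -0.2 -0.3] m [ 0.02  0.03 -0.03]
shift scaled (tool now) [-0.0112 -1.0138  0.0028] turn dyaw deg -0.04 ay total scaled 0.0002
tilt fix rotvec tool deg [-0. -0.  0.]
```

Fingers are still closing.

Request:
play_rows(series=[[0, 0, 0, 0, 0, 0, 0], [0, 0, 0, 0, 0, 0, 0], [0, 0, 0, 0, 0, 0, 0], [0, 0, 0, 0, 0, 0, 0], [0, 0, 0, 0, 0, 0, 0], [0, 0, 0, 0, 0, 0, 0]])

```text
time: 3.28
position: [0.4951, 0.2782, 0.0985]
tool_rot: [-0.707, 0.028, -0.028, 0.707]
ft_force: [-0.2, -0.5, -0.7]
grip_width: 0.0176
```

```bash
python3 -c "
from h import *
plan([0.494,0.2785,0.2],85.4)"
```

```text
tool x [ 0.997 -0.079 -0.   ] y [-0.  0. -1.] z [0.079 0.997 0.   ] yawz 85.45
pos [0.4951 0.2782 0.0985] q [ 0.315  0.664  1.697  0.     0.781 -1.176] t 3.2833 w 0.017640087039704825 f [-0.2 -0.5 -0.7] m [ 0.01 -0.    0.03]
shift scaled (tool now) [-0.0109 -1.0154  0.0018] turn dyaw deg -0.05 ay total scaled 0.0003
tilt fix rotvec tool deg [-0.  0. -0.]
```

Request:
play_rows(series=[[0, 0, -0.05, 0, 0, 0, 0], [0, 0, -0.1, 0, 0, 0, 0], [0, 0, -0.15, 0, 0, 0, 0], [0, 0, -0.2, 0, 0, 0, 0], [0, 0, -0.2, 0, 0, 0, 0], [0, 0, -0.2, 0, 0, 0, 0], [0, 0, -0.1, 0, 0, 0, 0], [0, 0, 0, 0, 0, 0, 0]])

```text
time: 3.95
position: [0.4966, 0.2788, 0.2016]
tool_rot: [-0.706, 0.026, -0.03, 0.707]
ft_force: [0.1, 0.0, -0.7]
grip_width: 0.0177
```

```bash
python3 - <<'E'
from h import *
plan([0.37,-0.13,0.22],78)
plan([0.505,-0.151,0.2],78)
for n in("scene","wrist"): cv2.imwrite(f'pics/{n}2.png',eyes.camera(n)[:,:,::-1])
a=cv2.imread('pics/scene2.png');b=cv2.imread('pics/wrist2.png')
cv2.imwrite('pics/c2.png',np.hstack([cv2.resize(a[120:270,240:440],(400,300)),cv2.resize(b,(400,300))]))
E
```

```text
tool x [ 0.997 -0.079  0.006] y [ 0.006  0.002 -1.   ] z [0.079 0.997 0.002] yawz 85.46
pos [0.4966 0.2788 0.2016] q [ 0.315  0.509  1.625  0.     1.002 -1.176] t 3.95 w 0.017726758289970508 f [ 0.1  0.  -0.7] m [ 0.05 -0.01 -0.03]
shift scaled (tool now) [-0.9368 -0.1989 -4.1747] turn dyaw deg -7.46 ay total scaled 0.0414
tilt fix rotvec tool deg [-0.14  0.    0.32]
tool x [ 0.997 -0.079  0.006] y [ 0.006  0.002 -1.   ] z [0.079 0.997 0.002] yawz 85.46
pos [0.4966 0.2788 0.2016] q [ 0.315  0.509  1.625  0.     1.002 -1.176] t 3.95 w 0.017726758289970508 f [ 0.1  0.  -0.7] m [ 0.05 -0.01 -0.03]
shift scaled (tool now) [ 0.4245  0.0085 -4.2775] turn dyaw deg -7.46 ay total scaled 0.0414
tilt fix rotvec tool deg [-0.14  0.    0.32]
```

View pics/c2.png

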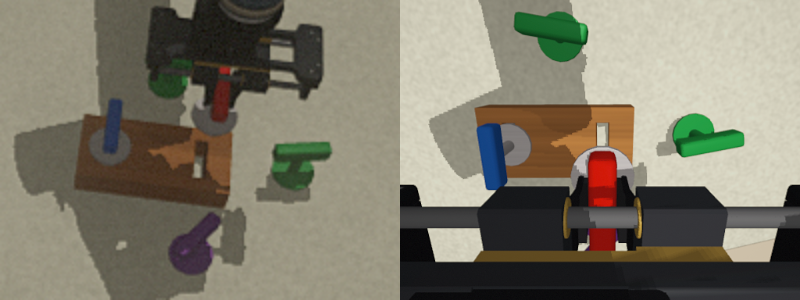

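Request:
play_rows(series=[[0, 0, -0.2, -0.1, 0, 0, 0], [0, 0, -0.1, -0.2, 0, 0, 0], [0, -0.02, 0, -0.3, 0, 0, 0], [0, -0.02, 0, -0.35, 0, 0, 0], [0, -0.02, 0, -0.35, 0, 0, 0], [0, -0.02, 0, -0.35, 0, 0, 0], [0, -0.02, 0, -0.35, 0, 0, 0], [0, -0.02, 0, -0.35, 0, 0, 0], [0, -0.02, 0, -0.35, 0, 0, 0], [0, -0.02, 0, -0.35, 0, 0, 0], [0, -0.02, 0, -0.35, 0, 0, 0], [0, -0.02, 0, -0.35, 0, 0, 0]])

```text
time: 5.05
position: [0.4439, -0.0952, 0.2273]
tool_rot: [-0.706, 0.029, -0.027, 0.707]
ft_force: [0.1, -0.0, -0.8]
grip_width: 0.0177
```

Request:
play_rows(series=[[0, -0.02, 0, -0.35, 0, 0, 0], [0, -0.01, 0, -0.25, 0, 0, 0], [0, 0, 0, 0, 0, 0.02, 0], [0, 0, 0, 0, 0, 0.02, 0], [0, 0, 0, 0, 0, 0, 0], [0, 0, 0, 0, 0, 0, 0]])

```text
time: 5.55
position: [0.4368, -0.1533, 0.2274]
tool_rot: [-0.703, 0.073, -0.071, 0.704]
ft_force: [-0.3, 0.1, -2.1]
grip_width: 0.0178
```

```bash
python3 - <<'E'
from h import *
plan([0.505,-0.151,0.15],78)
p=cam('wrist');cv2.imwrite('pics/w3.png',eyes.camera('wrist')[:,:,::-1])
print(proj(p,[.505,-.151,.05]))
E
```

```text
tool x [ 0.979 -0.202 -0.003] y [-0.002  0.002 -1.   ] z [0.202 0.979 0.001] yawz 78.32
pos [ 0.4368 -0.1533  0.2274] q [-0.58   0.342  1.847 -0.     0.955 -1.947] t 5.55 w 0.01775144761161974 f [-0.3  0.1 -2.1] m [0.01 0.04 0.04]
shift scaled (tool now) [0.6651 0.7727 0.1593] turn dyaw deg -0.32 ay total scaled 0.0018
tilt fix rotvec tool deg [-0.06  0.   -0.16]
[[273.73965271 236.83920436]]
```

View pics/w3.png

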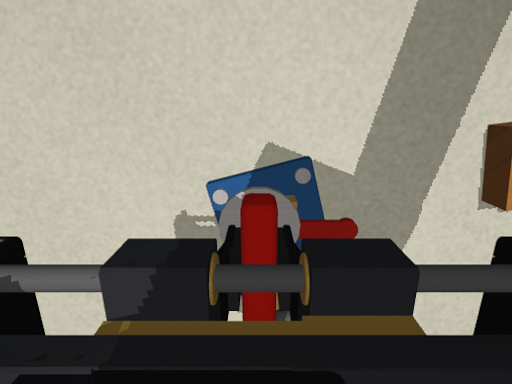

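The camera looks back towards the robot, so the clamp is hidden by the key in this pose. I'll stand off on +x instead.

Request:
play_rows(series=[[0, 0.2, 0, 0.02, 0, 0.002, 0], [0, 0.3, 0, 0.02, 0, 0, 0], [0, 0.3, 0, 0.02, 0, 0, 0], [0, 0.3, 0, 0.02, 0, 0, 0], [0, 0.3, 0, 0.02, 0, 0, 0], [0, 0.2, 0, 0.06, 0, 0, 0], [0, 0, 0, 0, 0, 0, 0], [0, 0, 0, 0, 0, 0, 0]])

```text
time: 6.27
position: [0.5978, -0.1704, 0.2275]
tool_rot: [-0.703, 0.074, -0.073, 0.703]
ft_force: [-0.9, -0.2, -1.8]
grip_width: 0.0177
```

```bash
python3 - <<'E'
from h import *
plan([0.505,-0.151,0.15],78)
p=cam('wrist');cv2.imwrite('pics/w4.png',eyes.camera('wrist')[:,:,::-1])
print(proj(p,[.505,-.151,.05]))
np.savez('w4.npz',**p)
E
```

```text
tool x [ 0.978 -0.207 -0.002] y [-0.002  0.001 -1.   ] z [0.207 0.978 0.   ] yawz 78.06
pos [ 0.5978 -0.1704  0.2275] q [-0.457  0.546  1.461 -0.     1.137 -1.819] t 6.2667 w 0.017704267829165267 f [-0.9 -0.2 -1.8] m [ 0.    0.06 -0.03]
shift scaled (tool now) [-0.9468  0.7767 -0.0021] turn dyaw deg -0.06 ay total scaled 0.0003
tilt fix rotvec tool deg [-0.01  0.   -0.1 ]
[[259.58827337  86.55695309]]
```

View pics/w4.png

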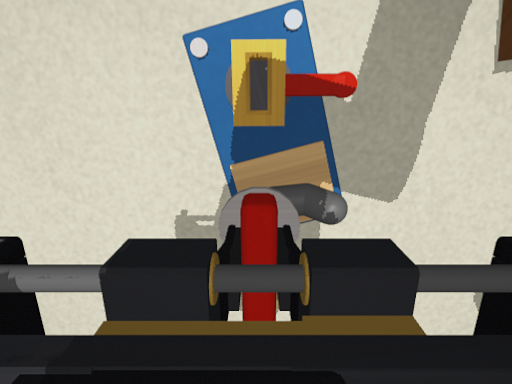

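The wrist view shows the brass head at (231–286, 39–126), its slot at (258,83), and the finger pointing right to (350,83). The casting and foot are below it.

```bash
python3 - <<'E'
from h import *
i=cv2.imread('pics/w4.png');p=dict(np.load('w4.npz'))
h=cv2.cvtColor(i,cv2.COLOR_BGR2HSV)
m=cv2.inRange(h,(15,110,50),(32,255,255));z=np.zeros_like(m);z[30:135,222:292]=m[30:135,222:292]
c=max(cv2.findContours(z,0,2)[0],key=cv2.contourArea)
for nm,cc in (("brass",c),):
    r=cv2.minAreaRect(cc);bp=cv2.boxPoints(r);W=np.array([plane(p,u,.05) for u in bp])
    print(bp.round(1).tolist());print(W.round(4),W.mean(0).round(4))
    print([np.degrees(np.arctan2(*(W[(k+1)%4]-W[k])[1::-1])).round(1) for k in range(4)],[np.linalg.norm(W[(k+1)%4]-W[k]).round(4) for k in range(4)])
# blue base edges -> yaw
m=cv2.inRange(h,(100,120,40),(125,255,255));m[190:]=0
c=max(cv2.findContours(m,0,2)[0],key=cv2.contourArea)
print(cv2.minAreaRect(c), [plane(p,u,.024)[:2].round(4) for u in ((199,48),(293,20))])
cv2.imwrite('pics/w4c.png',cv2.resize(i[30:135,215:365],None,fx=5,fy=5,interpolation=cv2.INTER_CUBIC))
# held key: collar in image, collar underside z = TCP-.0585; bar
E
```

```text
[[231.0, 40.0], [285.0, 40.0], [285.0, 125.0], [231.0, 125.0]]
[[ 0.4587 -0.1688  0.05  ]
 [ 0.4693 -0.1189  0.05  ]
 [ 0.5466 -0.1333  0.05  ]
 [ 0.5352 -0.1872  0.05  ]] [ 0.5024 -0.1521  0.05  ]
[np.float64(78.0), np.float64(-10.6), np.float64(-102.0), np.float64(166.5)] [np.float64(0.051), np.float64(0.0786), np.float64(0.055), np.float64(0.0786)]
((260.05767822265625, 106.28845977783203), (193.17437744140625, 123.94538879394531), 78.69007110595703) [array([ 0.4541, -0.204 ]), array([ 0.4488, -0.1047])]
```

View pics/w4c.png

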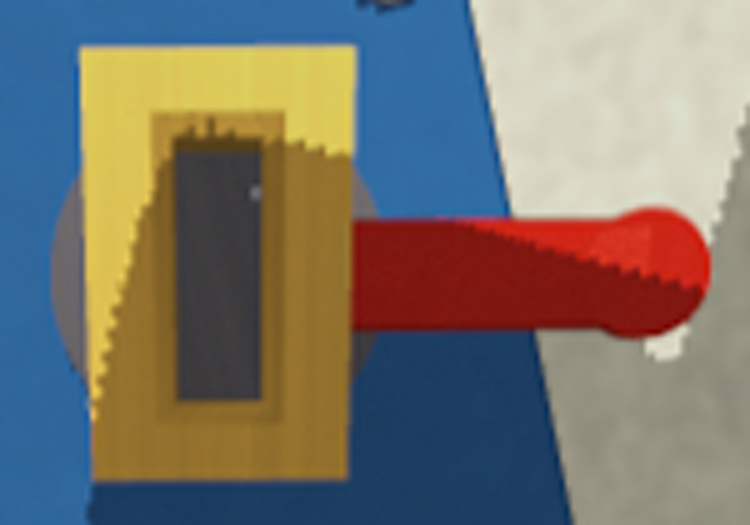

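```bash
python3 - <<'E'
from h import *
i=cv2.imread('pics/w4.png');p=dict(np.load('w4.npz'))
def f(l,z): return np.array([plane(p,(u/5+215-.4,v/5+30-.4),z)[:2] for u,v in l])
for nm,l in(("top",[(80,45),(357,45),(350,480),(93,480)]),("mouth",[(152,112),(285,112),(283,420),(160,420)])):
    W=f(l,.05);print(nm,W.round(4).tolist(),W.mean(0).round(4),np.linalg.norm(np.diff(W,axis=0),axis=1).round(4))
    print(np.degrees(np.arctan2(*((W[3]+W[2])-(W[0]+W[1]))[::-1])))
h=cv2.cvtColor(i,cv2.COLOR_BGR2HSV)
# held collar: arc fit on plane z=.175
o=robot.get_obs();zc=o["position"][2]-.0525
g=cv2.inRange(h,(0,0,90),(179,30,190));
cv2.imwrite('pics/w4d.png',cv2.resize(i[175:335,200:320],None,fx=4.5,fy=3.7,interpolation=cv2.INTER_CUBIC))
print(proj(p,[*(o["position"][:2]),zc]), zc)
E
```

```text
top [[0.4575, -0.1689], [0.4683, -0.1178], [0.5471, -0.1338], [0.5362, -0.1851]] [ 0.5023 -0.1514] [0.0523 0.0804 0.0524]
-11.579609091693612
mouth [[0.4716, -0.1582], [0.4769, -0.1333], [0.5326, -0.1449], [0.5275, -0.1691]] [ 0.5022 -0.1514] [0.0254 0.0569 0.0248]
-11.406796865861057
[[260.19839468 223.5218155 ]] 0.17499183981140326
```

View pics/w4d.png

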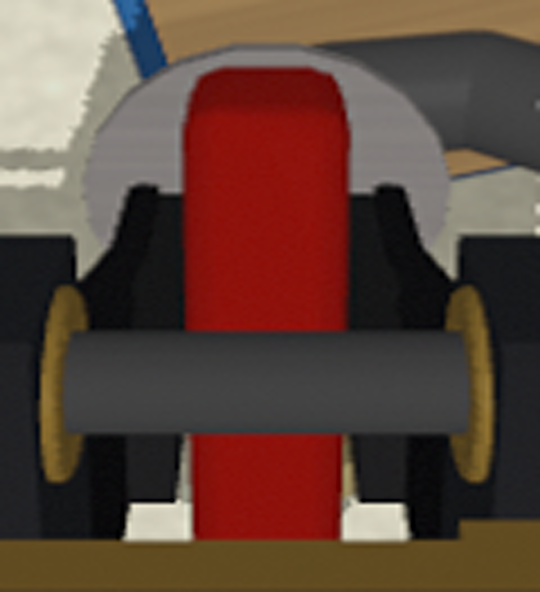

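```bash
python3 - <<'E'
from h import *
p=dict(np.load('w4.npz'));o=robot.get_obs();P=o["position"];x=R.from_quat(o["tool_rot"]).as_matrix()[:,0]
for z in (.175,.170): print(z, plane(p,(259,186.7),z)+.028*x, "tcp",P, plane(p,(218.4,223),z),plane(p,(300,223),z))
plan([0.5022,-0.1514,0.145],78.5)
E
```

```text
0.175 [ 0.59862801 -0.17157731  0.17491558] tcp [ 0.59662444 -0.17032155  0.22749184] [ 0.59038913 -0.19783035  0.175     ] [ 0.60183239 -0.14397139  0.175     ]
0.17 [ 0.599973   -0.17185793  0.16991558] tcp [ 0.59662444 -0.17032155  0.22749184] [ 0.59224002 -0.19895809  0.17      ] [ 0.60398556 -0.14367636  0.17      ]
tool x [ 0.978 -0.208 -0.003] y [-0.003  0.001 -1.   ] z [0.208 0.978 0.   ] yawz 78.01
pos [ 0.5966 -0.1703  0.2275] q [-0.458  0.545  1.463 -0.     1.137 -1.819] t 6.3167 w 0.01759550400341932 f [-0.5 -0.3 -2.1] m [ 0.    0.   -0.06]
shift scaled (tool now) [-0.9605  0.8278 -0.0113] turn dyaw deg 0.49 ay total scaled -0.0027
tilt fix rotvec tool deg [-0.02 -0.   -0.17]
```

Request:
play_rows(series=[[0, -0.15, 0, -0.01, 0, -0.003, 0], [0, -0.25, 0, 0, 0, 0, 0], [0, -0.25, 0.1, 0, 0, 0, 0], [0, -0.2, 0.2, 0, 0, 0, 0], [0, -0.12, 0.25, 0, 0, 0, 0], [0, 0, 0.2, 0, 0, 0, 0], [0, 0, 0.1, 0, 0, 0, 0], [0, 0, 0, 0, 0, 0, 0], [0, 0, 0, 0, 0, 0, 0]])

```text
time: 7.07
position: [0.5023, -0.1529, 0.1437]
tool_rot: [-0.704, 0.071, -0.071, 0.704]
ft_force: [0.5, 0.5, -1.8]
grip_width: 0.0177
```

```bash
python3 - <<'E'
from h import *
plan([0.501,-0.151,0.1085],78.5)
a=eyes.camera('scene')[160:230,130:230,::-1];b=eyes.camera('side')[90:180,205:305,::-1]
cv2.imwrite('pics/c5.png',np.hstack([cv2.resize(a,(400,360),interpolation=2),cv2.resize(b,(400,360),interpolation=2)]))
E
```

```text
tool x [ 0.98 -0.2  -0.  ] y [-0.  0. -1.] z [0.2  0.98 0.  ] yawz 78.44
pos [ 0.5023 -0.1529  0.1437] q [-0.509  0.548  1.779 -0.     0.815 -1.877] t 7.0667 w 0.01766330284291935 f [ 0.5  0.5 -1.8] m [0.   0.02 0.07]
shift scaled (tool now) [-0.016   0.3521  0.016 ] turn dyaw deg 0.06 ay total scaled -0.0003
tilt fix rotvec tool deg [-0.    0.   -0.01]
```

View pics/c5.png

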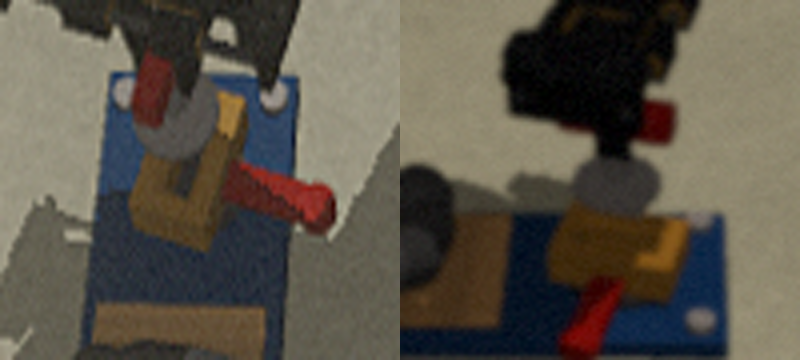

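The key hangs over the slot in both views, so I'll lower it gently and watch the force.

Request:
play_rows(series=[[0, -0.016, 0.05, 0.016, 0, 0, 0], [0, 0, 0.06, 0, 0, 0, 0], [0, 0, 0.06, 0, 0, 0, 0], [0, 0, 0.05, 0, 0, 0, 0], [0, 0, 0.0, 0, 0, 0, 0]])

```text
time: 7.58
position: [0.5003, -0.1505, 0.1204]
tool_rot: [-0.703, 0.072, -0.07, 0.704]
ft_force: [0.2, 0.3, -1.8]
grip_width: 0.0177
```

No resistance, and the blade tip is 8 mm into the slot. Continuing down.

Request:
play_rows(series=[[0, 0, 0.04, 0, 0, 0, 0], [0, 0, 0.04, 0, 0, 0, 0], [0, 0, 0.02, 0, 0, 0, 0], [0, 0, 0.02, 0, 0, 0, 0], [0, 0, 0.01, 0, 0, 0, 0], [0, 0, 0, 0, 0, 0, 0]])

```text
time: 8.08
position: [0.501, -0.1509, 0.1086]
tool_rot: [0.704, -0.071, 0.071, -0.703]
ft_force: [0.5, 0.7, -1.0]
grip_width: 0.0179
```

Request:
play_rows(series=[[0, 0, 0.01, 0, 0, 0, 0], [0, 0, 0.01, 0, 0, 0, 0], [0, 0, 0, 0, 0, 0, 0]])

```text
time: 8.33
position: [0.5012, -0.1509, 0.1083]
tool_rot: [0.704, -0.071, 0.072, -0.703]
ft_force: [-3.1, 1.9, 11.7]
grip_width: 0.0173
```

Contact is 12 N upward at z = 0.1083, where 0.1085 was expected for the collar on brass. I'll check with a picture.

```bash
python3 - <<'E'
from h import *
plan([0.501,-0.151,0.1085],3)
a=eyes.camera('scene')[160:230,130:230,::-1];b=eyes.camera('side')[90:180,205:305,::-1]
cv2.imwrite('pics/c6.png',np.hstack([cv2.resize(a,(400,360),interpolation=2),cv2.resize(b,(400,360),interpolation=2)]))
E
```

```text
tool x [ 0.98  -0.2    0.001] y [ 0.001 -0.001 -1.   ] z [ 0.2   0.98 -0.  ] yawz 78.45
pos [ 0.5012 -0.1509  0.1083] q [-0.506  0.607  1.806 -0.     0.727 -1.875] t 8.3333 w 0.017338211645711924 f [-3.1  1.9 11.7] m [0.22 0.44 0.01]
shift scaled (tool now) [-0.002  -0.0017 -0.0016] turn dyaw deg -75.45 ay total scaled 0.4191
tilt fix rotvec tool deg [0.02 0.   0.06]
```

View pics/c6.png

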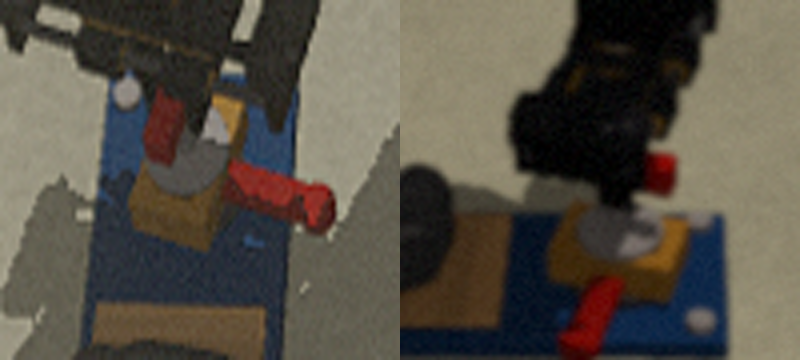

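The collar sits on the brass in both views. Now I'll turn clockwise in small rows.

Request:
play_rows(grip_force=50, series=[[0, 0, 0, 0, 0, 0.01, 0], [0, 0, 0, 0, 0, 0.022, 0], [0, 0, 0, 0, 0, 0.022, 0], [0, 0, 0, 0, 0, 0.022, 0], [0, 0, 0, 0, 0, 0.022, 0], [0, 0, 0, 0, 0, 0.022, 0], [0, 0, 0, 0, 0, 0.022, 0], [0, 0, 0, 0, 0, 0.022, 0], [0, 0, 0, 0, 0, 0.022, 0], [0, 0, 0, 0, 0, 0, 0]])

```text
time: 9.27
position: [0.5023, -0.151, 0.1083]
tool_rot: [-0.653, 0.27, -0.273, 0.653]
ft_force: [-0.6, 3.0, 9.6]
grip_width: 0.0172
```

```bash
python3 - <<'E'
from h import *
plan([0.501,-0.151,0.1083],-2)
a=eyes.camera('scene')[160:260,130:230,::-1];b=eyes.camera('side')[90:190,205:305,::-1]
cv2.imwrite('pics/c7.png',np.hstack([cv2.resize(a,(400,400),interpolation=2),cv2.resize(b,(400,400),interpolation=2)]))
E
```

```text
tool x [ 0.705 -0.709  0.003] y [ 0.003 -0.001 -1.   ] z [0.709 0.705 0.002] yawz 44.81
pos [ 0.5023 -0.151   0.1083] q [-5.060e-01  6.080e-01  1.805e+00  1.000e-03  7.260e-01 -1.289e+00] t 9.2667 w 0.017239134684457903 f [-0.6  3.   9.6] m [ 0.34  0.14 -0.07]
shift scaled (tool now) [-0.0087  0.0004 -0.0094] turn dyaw deg -46.81 ay total scaled 0.26
tilt fix rotvec tool deg [-0.1   0.    0.18]
```

View pics/c7.png

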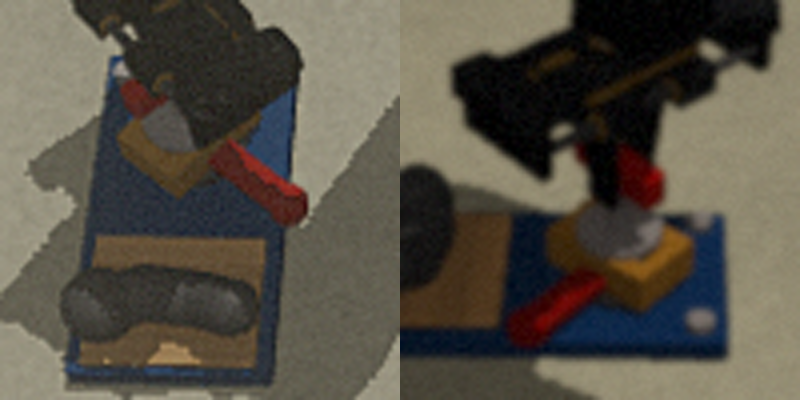

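The head follows the key, so I'll continue to about −2° yaw.

Request:
play_rows(series=[[0, 0, 0, 0, 0, 0.022, 0], [0, 0, 0, 0, 0, 0.024, 0], [0, 0, 0, 0, 0, 0.024, 0], [0, 0, 0, 0, 0, 0.024, 0], [0, 0, 0, 0, 0, 0.024, 0], [0, 0, 0, 0, 0, 0.024, 0], [0, 0, 0, 0, 0, 0.024, 0], [0, 0, 0, 0, 0, 0.024, 0], [0, 0, 0, 0, 0, 0.024, 0], [0, 0, 0, 0, 0, 0.024, 0], [0, 0, 0, 0, 0, 0.022, 0], [0, 0, 0, 0, 0, 0, 0]])

```text
time: 10.37
position: [0.5035, -0.1507, 0.1085]
tool_rot: [0.49, -0.507, 0.511, -0.492]
ft_force: [2.8, 5.0, 9.2]
grip_width: 0.0176
```

```bash
python3 - <<'E'
from h import *
plan([0.501,-0.151,0.1083],-2)
a=eyes.camera('scene')[160:260,130:230,::-1];b=eyes.camera('side')[90:190,205:305,::-1]
cv2.imwrite('pics/c8.png',np.hstack([cv2.resize(a,(400,400),interpolation=2),cv2.resize(b,(400,400),interpolation=2)]))
E
```

```text
tool x [-0.036 -0.999  0.001] y [ 0.006 -0.001 -1.   ] z [ 0.999 -0.036  0.006] yawz -2.04
pos [ 0.5035 -0.1507  0.1085] q [-0.505  0.608  1.804  0.003  0.724 -0.472] t 10.3667 w 0.01759056345133534 f [2.8 5.  9.2] m [ 0.76 -0.35 -0.02]
shift scaled (tool now) [ 0.0038  0.0017 -0.0248] turn dyaw deg 0.04 ay total scaled -0.0002
tilt fix rotvec tool deg [-0.35 -0.    0.03]
```

View pics/c8.png

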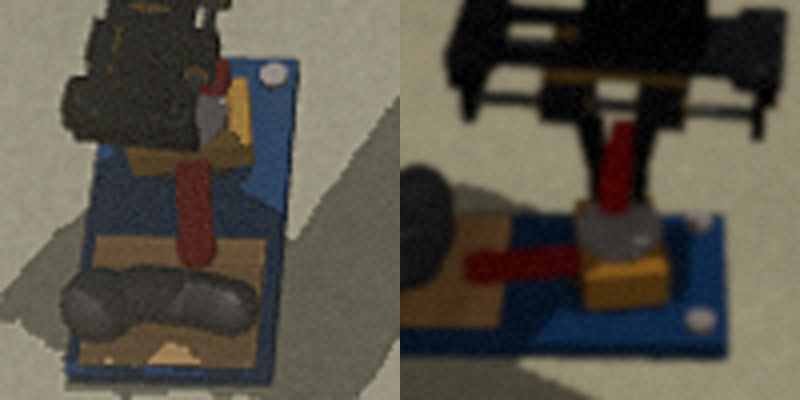

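The finger now points at the casting over the foot. Next I'll release the key and retreat upward.

Request:
play_rows(series=[[1, 0, -0.005, 0, 0, 0, 0], [1, 0, 0, 0, 0, 0, 0], [1, 0, 0, 0, 0, 0, 0], [1, 0, 0, 0, 0, 0, 0], [1, 0, 0, 0, 0, 0, 0], [1, 0, 0, 0, 0, 0, 0], [1, 0, 0, 0, 0, 0, 0], [1, 0, 0, 0, 0, 0, 0], [1, 0, 0, 0, 0, 0, 0], [1, 0, 0, 0, 0, 0, 0]])

```text
time: 11.3
position: [0.501, -0.1509, 0.107]
tool_rot: [-0.492, 0.508, -0.508, 0.492]
ft_force: [-0.3, -0.8, -1.5]
grip_width: 0.0759
```

Request:
play_rows(series=[[1, 0, -0.1, 0, 0, 0, 0], [1, 0, -0.2, 0, 0, 0, 0], [1, 0, -0.3, 0, 0, 0, 0], [1, 0, -0.3, 0, 0, 0, 0], [1, 0, -0.2, 0, 0, 0, 0], [1, -0.3, 0, 0, 0, 0, 0], [1, -0.3, 0, 0, 0, 0, 0], [1, -0.3, 0, 0, 0, 0, 0], [1, -0.3, 0, 0, 0, 0, 0], [1, 0, 0, 0, 0, 0, 0], [1, 0, 0, 0, 0, 0, 0]])

```text
time: 12.22
position: [0.5046, -0.0295, 0.2178]
tool_rot: [0.493, -0.507, 0.507, -0.493]
ft_force: [-0.5, -0.6, -0.0]
grip_width: 0.0866
```

```bash
python3 - <<'E'
from h import *
plan([0.501,-0.151,0.1083],-2)
A=eyes.camera('scene')[:,:,::-1];B=eyes.camera('side')[:,:,::-1]
cv2.imwrite('pics/s9.png',A);cv2.imwrite('pics/d9.png',B)
a=A[160:260,130:230];b=B[90:190,205:305]
cv2.imwrite('pics/c9.png',np.hstack([cv2.resize(a,(400,400),interpolation=2),cv2.resize(b,(400,400),interpolation=2)]))
E
```

```text
tool x [-0.029 -1.     0.   ] y [ 0.001 -0.    -1.   ] z [ 1.    -0.029  0.001] yawz -1.65
pos [ 0.5046 -0.0295  0.2178] q [-0.28   0.41   1.761 -0.     0.97  -0.251] t 12.2167 w 0.08660825180283109 f [-0.5 -0.6 -0. ] m [-0.17  0.07 -0.05]
shift scaled (tool now) [ 1.2147  1.0952 -0.0019] turn dyaw deg -0.35 ay total scaled 0.0019
tilt fix rotvec tool deg [-0.03 -0.    0.02]
```

View pics/c9.png

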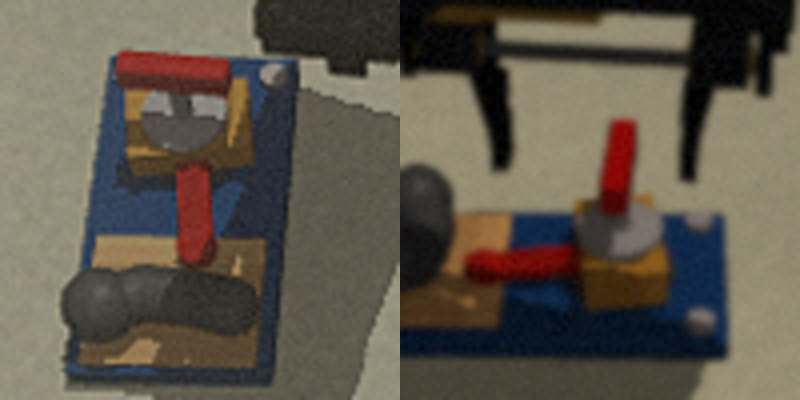

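View pics/s9.png

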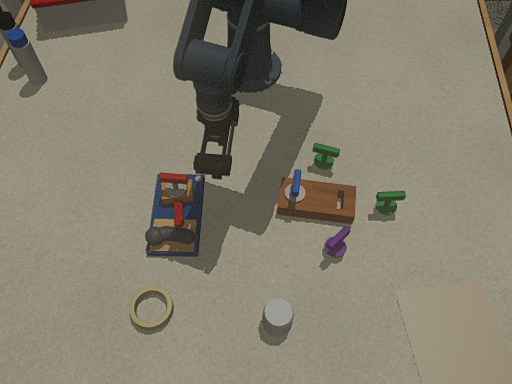

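Final numeric check: bar pose from two views, and finger direction.

```bash
python3 - <<'E'
from h import *
S=cam("scene");D=cam("side")
def reds(f):
    i=cv2.imread(f);m=cv2.inRange(cv2.cvtColor(i,cv2.COLOR_BGR2HSV),(0,140,50),(8,255,255))
    for c in cv2.findContours(m,0,2)[0]:
        if cv2.contourArea(c)>60: print(f,np.round(cv2.boxPoints(cv2.minAreaRect(c)),1).tolist(),np.round(cv2.minAreaRect(c)[0],1))
reds('pics/s9.png');reds('pics/d9.png')
# expected: home upright key at socket, bar centre z=.102 ; finger yaw guesses
print(proj(S,[[.5022,-.1514,.102],[.5022,-.1514,.05]]),proj(D,[[.5022,-.1514,.102]]))
a=plane(S,(178.7,225),.04);b=plane(S,(178.5,203),.04);print("finger yaw",np.degrees(np.arctan2(*(a-b)[1::-1])))
E
```

```text
pics/s9.png [[172.89999389648438, 200.3000030517578], [181.89999389648438, 199.8000030517578], [183.1999969482422, 225.6999969482422], [174.1999969482422, 226.10000610351562]] [178.1 213. ]
pics/s9.png [[158.5, 180.8000030517578], [159.1999969482422, 172.1999969482422], [187.39999389648438, 174.5], [186.6999969482422, 183.10000610351562]] [172.9 177.7]
pics/s9.png [[30.0, 0.0], [81.0, 0.0], [81.0, 7.0], [30.0, 7.0]] [55.5  3.5]
pics/d9.png [[221.0, 152.0], [249.0, 152.0], [249.0, 160.0], [221.0, 160.0]] [235. 156.]
pics/d9.png [[253.8000030517578, 142.6999969482422], [257.1000061035156, 119.30000305175781], [264.20001220703125, 120.30000305175781], [260.8999938964844, 143.6999969482422]] [259.  131.5]
pics/d9.png [[455.0, 30.0], [504.0, 30.0], [504.0, 70.0], [455.0, 70.0]] [479.5  50. ]
[[174.13332418 177.34169356]
 [176.82890915 188.18129432]] [[259.73241987 131.16891827]]
finger yaw 9.182524614624896
```

```bash
python3 -c "
from h import *
print(ticket.hand_in())"
```

```text
the job is handed in; nothing more can be done
None
```

The red key is in the clamp slot with its collar on the brass. The red finger points at the casting over the wooden foot, and the job is handed in. Robot time was about 12.3 s of the 48 s allowed.

- **Key home:** the collar met the brass with about 12 N at TCP height 0.1083 m, where I expected 0.1085 m. After release the bar's centre appeared within about 1.5 px of where a fully home, upright key should be, in both the scene and side views.
- **Turn:** I turned the gripper about 80° clockwise. The finger's final direction gives a spindle angle of roughly 1.4–1.5 rad, against the 1.1 needed.
- **Released:** the gripper is open and stands about 0.12 m to the side and higher, touching nothing. The blue key is still in its slot in the rack.
- **Disagreement:** the scene and wrist cameras differed by about 3 mm on the slot's position. I used the wrist value and met no resistance on the way in.

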